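Lean the soldering board on its stand as a heat reflector

ROBOT

A 6-joint arm with a two-finger parallel gripper is mounted at the origin on a cart in front of the work surface, level with it; the furniture and walls round the work are solid. World frame = base frame: x ahead of the robot, y to its left, z up, the work surface at z = 0. Lengths are in m, angles in rad, forces in N, time in s.
With the tool pointing down it reaches from about 0.35 to 0.975 m from the base axis. Payload 4.9 kg.
Tool frame: the origin (TCP) lies between the finger pads; the fingertips stand 25 mm ahead of it and the grasp point (between the pads) lies 6 mm ahead of it; z points along the fingers, y is the line along which they close (so a half turn about z gives the same grasp; the last joint's range is limited). The gripper opens to 85 mm and grips with 20 to 120 N. Pads are 22 mm wide; open, the fingers measure 114 mm over their backs; the gripper's body (76 mm by 85 mm) begins 54 mm behind the grasp point. The pads swing forward as they close: fully open they stand 13 mm farther back than shut.
Start: joints at [1.193, 0.053, 1.613, -0, 1.476, -0.119], TCP at [0.16, 0.604, 0.256] pointing down, gripper open.
Joint ranges: [-3.01, 3.01], [-1.01, 2.22], [0.06, 2.58], [-1.02, 4.17], [0.09, 2.62], [-3.14, 3.14]. Speed limits (rad/s): [2.57, 2.57, 3.14, 3.14, 3.14, 3.14].

INTERFACE

Orientations are given as a unit quaternion [w, x, y, z].
In Python, from plant import manip gives the robot as it stands.
- The arm moves only by the shell command python3 -m inch 'ROWS'. ROWS is JSON, a list of rows, each a list of 3 entries, a list of its own where there are three numbers: the shift along the tool's x, y, z in m, then the turn, a rotation vector about the tool's x, y, z in rad, then the opening, from 0 (shut) to 1 (fully open). A call has 1 to 8 rows; each row shifts and turns the commanded pose from where the row before left it, along the tool's axes as they then stand; what a row does not reach is not made up. A row lasts 1/10 s, in which the tool goes at most 50 mm and 8.59 degrees, less where a joint would pass 70% of its speed; a pose out of reach is approached as far as the arm can. A call with a gripper value outside its range is refused whole. The fingers move at their own pace and stop on an object; the grip force is fixed at half the most. Time passes only in rows, so rows that do not move let the fingers close. It gives the time, the measured TCP pose, the force, the opening and the grip force at its end, in the units of the state.
- manip.state(): the state, without advancing time (a new reading comes with each control period).
- manip.grab_frame(name): name is "scene" or "top" or "wrist"; returns (picture, depth): 384x512x3 uint8, red, green, blue; 384x512 float32, m along the optical axis (not along the pixel's ray), 0 where there is no reading.
- manip.camera_params(name): a dict with "camera_matrix" (3x3 intrinsics, pixels), "rvec" (rotation vector, rad) and "tvec" (3), from world to camera coordinates, as OpenCV has them. Camera axes: x right, y down, z forward; pixel columns grow to the right and rows downward; lengths in m; the calibration is good to about 2 mm. A picture is of the moment at which its call begins: read the wrist's pose just before it. camera_params takes no time and is no camera call; for the wrist camera it gives the pose at the moment of the call.
- manip.job_done(): hands the job in; it is judged then, once.
Trained networks look in the newest picture that a camera, given by its name, has taken for a name from the list of things; names that differ only in an ending like _2 or _b are one class to them, and where a whole thing is asked for, a point or a joint stands for the part that bears it (a point fixed in the world has none). Each returns a list of dicts, best first, with "score" (0 to 1); they miss things now and then, are a little off and sometimes report something else, mostly with a low value. They report only what shows in the picture. A call takes as long as a camera call.
- manip.look_for(camera, label): "point" ([x, y, z] in m, in world coordinates, good to about 4 mm: the middle of the surface that is visible of it).
The state is a dict: "time": time; "joint_pos": joint angles; "joint_vel": joint speeds; "joint_efforts": joint torques, N m; "tool_pos": TCP position; "tool_rot": TCP orientation; "contact_force": force on the tool from outside, world axes, zero at the start; "ft_torque": the same for the moment, N m; "gripper_width": opening from 0.0 (shut) to 1.0 (fully open); "grasp_force": force on a finger pad.
Only numpy, scipy, OpenCV 4.12 (cv2) and the standard library are available. Lean on these libraries where they do the work, as an engineer would, in place of code of your own. Each camera call takes 0.05 s, during which the arm holds its last target. There are 200 camera calls.

TASK

Take the pale grey, scorched soldering board out of the wooden rack, stand it on one short end on the steel soldering stand, between the raised stop strip and the upright plate, and let it lean back on the top edge of the plate, square to it and about midway along it. Put the foot close to the stop strip, so that the board leans at a good slant and its foot cannot slide out. Leave the dark wooden slab in the rack and do not disturb the other things on the bench.

Things in the scene. Friction and masses are not known exactly. Their poses are not given: they have to be found in the camera images.
- board_center (a point): Pale grey ceramic-fibre soldering board with a dark scorch mark, 128 x 268 x 24 mm, about 0.42 kg, loose; its centre. x axis along the 128 mm width, y along the 268 mm length, z along the 24 mm thickness. At the start it stands on a short end (y vertical) in either slot of the rack. It can be gripped from above across its thickness near the top edge.
- slab_center (a point): Dark brown wooden slab, 133 x 262 x 24 mm, loose, standing on end in the other slot of the rack; axes as the board's. The point is its centre. It stays where it is.
- rack: Pale wooden rack, fixed, 180 (x) x 170 (y) x 52 mm. Origin at the centre of its underside, z up. Two slots, centred at x = -50 and +50 mm, each 31 mm wide (x) and 142 mm long (y), slot floor at z = 12 mm, side rails up to z = 52 mm. A board must be lifted straight up by more than 40 mm to leave its slot.
- stand: Steel soldering stand, fixed, 170 (x) x 180 (y) mm. Origin at the centre of its underside, z up; the floor plate's top is at z = 6 mm. The stop strip runs along x over the whole length, from y = +28 to +40 mm, its top at z = 23 mm. The upright plate (see back_plate) stands 88 mm from it.
- back_plate: Upright aluminium plate fixed to the stand; same origin and axes as the stand. 170 mm long along x, 8 mm thick, front face at y = -60 mm, facing +y (towards the strip); round top edge 10 mm thick, 1 mm proud of the face, its top at z = 166 mm. Two short struts behind it.
- ring_clamp_c (a point): Wooden ring clamp, 25 x 110 x 18 mm, lying loose behind the work; its centre. Bystander.
- torch_c (a point): Slim black torch handpiece, 16 x 162 x 16 mm, lying loose behind the work; its centre. Bystander.
- keys_c (a point): Bunch of keys, 126 x 104 x 10 mm, lying loose to the left of the rack; its centre. Bystander.
- firing_board: The soldering board as a body; its origin is the centre of one large face, 12 mm from the board's centre; axes as board_center's.

How it is judged:
At the end, for the whole second after the job is handed in: The board stands released and at rest on a short end between strip and plate, leaning on the plate 0.20 to 0.45 rad (11.5 to 26 degrees) from vertical, its width within 0.2 rad of parallel to the plate, its centre within 35 mm of the middle of the plate's length; slab left in the rack ((angle between board_center's own y axis and vertical between 0.2 and 0.45 rad or angle between board_center's own y axis and vertical between 2.6916 and 2.9416 rad) and contact force between firing_board and back_plate above 0.1 N and angle between the x axis of board_center and the x axis of stand, either way round below 0.2 rad and x of board_center in the frame of stand between -0.035 and 0.035 m and y of board_center in the frame of stand between -0.07 and -0.01 m and z of board_center in the frame of stand between 0.122 and 0.1455 m and linear speed of firing_board below 0.02 m/s and angular speed of firing_board below 0.1 rad/s and contact force between firing_board and the fingers below 0.1 N); the robot touches nothing.
It fails at once if the wooden slab is moved by more than 40 mm (distance of slab_center from where it was at the start of the episode above 0.04 m).
It fails at once if a bystander (ring clamp, torch handpiece, keys) is moved by more than 40 mm (distance of any of ring_clamp_c, torch_c, keys_c from where it was at the start of the episode above 0.04 m).
It also fails if it takes over 40 s, if anything falls off the work surface, if the arm or the gripper's body presses on something with over 40 N, if the wrist force passes 120 N, or if a joint passes its speed limit or range.

## Working session

There is one attempt and no reset: what is moved stays moved. The work goes in short steps, Python scripts to look and compute and a shell command to move; the robot and the scene stay as the last step left them, time stands still between calls to the robot, and variables do not carry over. Pictures are saved under pics/ and viewed, at most 10 in all, crops included, and the job is handed in when it is done.

```bash
mkdir -p pics; cat > h.py <<'E'
import numpy as np, cv2
from plant import manip
def cloud(name):
    p=manip.camera_params(name); K=np.array(p["camera_matrix"]);R=cv2.Rodrigues(np.array(p["rvec"],float))[0];t=np.array(p["tvec"],float).ravel()
    im,d=manip.grab_frame(name)
    v,u=np.mgrid[:384,:512]
    c=np.stack([(u-K[0,2])/K[0,0]*d,(v-K[1,2])/K[1,1]*d,d],-1)
    W=(c-t)@R
    W[d==0]=np.nan
    return im,W
E
python3 - <<'E'
from h import *
a=[]
for n in("scene","top"):
    im,W=cloud(n); np.save(n+".npy",W); a.append(im)
    for l in("board_center","slab_center","rack","stand","back_plate","ring_clamp_c","torch_c","keys_c"):
        print(n,l,[(np.round(r["point"],3).tolist(),round(r["score"],2)) for r in manip.look_for(n,l)[:2]])
cv2.imwrite("pics/a.png",cv2.resize(np.vstack(a)[:,:,::-1],(400,600))) if 0 else None
for n,i in zip("st",a): cv2.imwrite(f"pics/{n}.png",i[:,:,::-1])
s=manip.state();print(s)
E
```

```text
scene board_center [([0.579, 0.149, 0.185], 0.57)]
scene slab_center [([0.674, 0.106, 0.19], 0.87)]
scene rack [([0.624, 0.124, 0.013], 0.79)]
scene stand [([0.607, -0.233, 0.086], 0.61)]
scene back_plate [([0.58, 0.144, 0.18], 0.64), ([0.609, -0.233, 0.096], 0.59)]
scene ring_clamp_c [([0.776, -0.009, 0.019], 0.57)]
scene torch_c [([0.764, -0.182, 0.003], 0.93), ([0.626, 0.124, 0.012], 0.73)]
scene keys_c [([0.531, 0.378, 0.002], 0.39)]
top board_center [([0.577, 0.184, 0.276], 0.67)]
top slab_center [([0.669, 0.16, 0.258], 0.85)]
top rack [([0.623, 0.166, 0.013], 0.62), ([0.768, -0.168, 0.016], 0.19)]
top stand [([0.611, -0.188, 0.005], 0.9)]
top back_plate [([0.608, -0.221, 0.111], 0.73), ([0.624, 0.166, 0.013], 0.36)]
top ring_clamp_c [([0.781, 0.007, 0.019], 0.81), ([0.623, 0.164, 0.011], 0.28)]
top torch_c [([0.766, -0.168, 0.019], 0.66), ([0.573, 0.382, 0.006], 0.43)]
top keys_c [([0.567, 0.386, 0.005], 0.58), ([0.606, -0.221, 0.105], 0.37)]
{'time': 0.9, 'joint_pos': array([ 1.19299227e+00,  5.26941537e-02,  1.61288898e+00, -7.44919304e-07,
        1.47602293e+00, -1.19009743e-01]), 'joint_vel': array([ 0.00119351,  0.00014184, -0.00012625, -0.00040886, -0.00207611,
        0.0020581 ]), 'joint_efforts': array([-4.40625163e-04, -3.93674147e+01, -3.70470142e+01, -8.39063091e-05,
        5.60541412e-04,  4.53916456e-06]), 'tool_pos': array([0.15994521, 0.60416674, 0.25631379]), 'tool_rot': array([-1.28904477e-06,  1.29036327e-01,  9.91639867e-01, -6.59019547e-06]), 'contact_force': array([ 0.18715731, -0.86175912, -0.9743869 ]), 'ft_torque': array([-0.00169044, -0.0068426 ,  0.00076013]), 'grasp_force': 0.0, 'gripper_width': 1.003811973390191}
```

View pics/s.png

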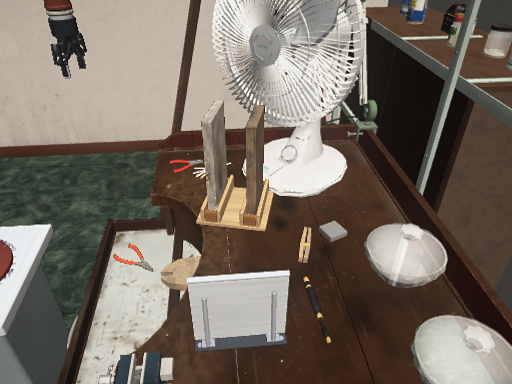

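View pics/t.png

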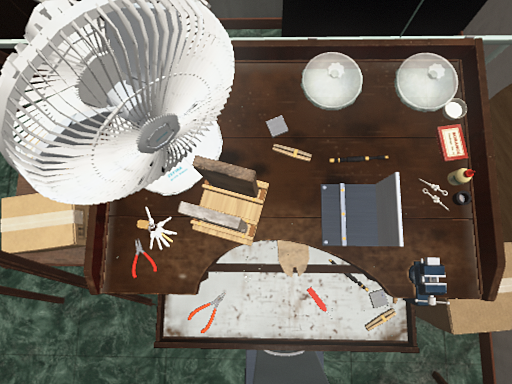

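The near, left upright (scene ~(213,155), top ~(212,215)) is the pale grey board and the far one is the brown slab. The stand's strip is at top column ~343 and its plate at ~400, so the strip faces the rack. The fan head overhangs the left side.

```bash
python3 - <<'E'
from h import *
for n in("top","scene"):
    W=np.load(n+".npy").reshape(-1,3); W=W[~np.isnan(W).any(1)]
    def box(x0,x1,y0,y1,z0,z1): return W[(W[:,0]>x0)&(W[:,0]<x1)&(W[:,1]>y0)&(W[:,1]<y1)&(W[:,2]>z0)&(W[:,2]<z1)]
    for name,b in dict(board=(.5,.63,.05,.27,.27,.3),boardall=(.5,.63,.05,.27,.08,.3),slab=(.63,.75,.05,.3,.265,.285),rails=(.5,.75,.0,.3,.046,.058),plate=(.5,.72,-.27,-.18,.155,.18),strip=(.5,.72,-.2,-.1,.018,.028),floor=(.5,.72,-.25,-.08,.003,.010)).items():
        P=box(*b)
        if len(P)<8: print(n,name,len(P));continue
        r=cv2.minAreaRect(P[:,:2].astype(np.float32)*1000)
        print(n,name,len(P),np.round(r[0]),np.round(r[1]),round(r[2],1),'med',np.round(np.median(P,0),3),'zmax',P[:,2].max().round(3),'min',P.min(0).round(3),'max',P.max(0).round(3))
    F=box(.3,1.1,.15,.8,.3,1.2);print("fan",F.min(0),np.percentile(F,1,axis=0),F.max(0))
    for y in np.arange(.15,.6,.05):
        q=F[(F[:,1]>y)&(F[:,1]<y+.05)]
        if len(q): print(round(y,2),len(q),q.min(0).round(2),q.max(0).round(2))
E
```

```text
top board 760 [582. 188.] [127.  24.] 74.7 med [0.58  0.187 0.281] zmax 0.285 min [0.555 0.125 0.27 ] max [0.608 0.25  0.285]
top boardall 916 [582. 188.] [128.  24.] 74.8 med [0.578 0.181 0.28 ] zmax 0.285 min [0.554 0.124 0.08 ] max [0.608 0.25  0.285]
top slab 889 [701. 196.] [202.  92.] 86.5 med [0.677 0.169 0.275] zmax 0.285 min [0.649 0.097 0.265] max [0.748 0.3   0.285]
top rails 651 [630. 174.] [169. 150.] 74.9 med [0.616 0.164 0.053] zmax 0.058 min [0.538 0.074 0.046] max [0.686 0.273 0.058]
top plate 401 [ 610. -228.] [168.  11.] 0.4 med [ 0.607 -0.226  0.167] zmax 0.171 min [ 0.526 -0.234  0.155] max [ 0.694 -0.222  0.171]
top strip 293 [ 609. -131.] [167.  13.] 0.3 med [ 0.605 -0.13   0.025] zmax 0.028 min [ 0.526 -0.138  0.018] max [ 0.693 -0.124  0.028]
top floor 2898 [ 610. -165.] [220. 169.] 0.2 med [ 0.607 -0.161  0.008] zmax 0.01 min [ 0.5   -0.25   0.003] max [ 0.72 -0.08  0.01]
fan [0.58977916 0.15001057 0.30002366] [0.5989993  0.15551269 0.31327202] [0.9507081  0.49146564 0.60460553]
0.15 4352 [0.76 0.15 0.3 ] [0.92 0.2  0.56]
0.2 5926 [0.7 0.2 0.3] [0.92 0.25 0.
[... 810 characters left out ...]
x 0.167 min [ 0.527 -0.234  0.155] max [ 0.696 -0.222  0.167]
scene strip 0
scene floor 861 [ 599. -239.] [ 36. 191.] 84.9 med [ 0.61  -0.239  0.005] zmax 0.01 min [ 0.506 -0.25   0.003] max [ 0.695 -0.212  0.01 ]
fan [0.50254158 0.15000459 0.30007592] [0.52301359 0.15382654 0.3028021 ] [1.06833141 0.66711342 0.50857153]
0.15 2191 [0.76 0.15 0.3 ] [0.92 0.2  0.51]
0.2 2895 [0.7 0.2 0.3] [0.93 0.25 0.5 ]
0.25 2915 [0.66 0.25 0.3 ] [0.9 0.3 0.5]
0.3 1534 [0.62 0.3  0.3 ] [0.9  0.35 0.49]
0.35 1027 [0.59 0.35 0.3 ] [0.95 0.4  0.48]
0.4 716 [0.59 0.4  0.3 ] [0.96 0.45 0.47]
0.45 27 [0.62 0.45 0.31] [0.7  0.46 0.44]
0.5 3 [1.06 0.55 0.3 ] [1.06 0.55 0.31]
0.55 32 [1.06 0.55 0.3 ] [1.06 0.59 0.37]
```

```bash
cat >> h.py <<'E'
from scipy.spatial.transform import Rotation as Ro
def R0():
    s=manip.state(); q=s["tool_rot"]; return np.array(s["tool_pos"]),Ro.from_quat([q[1],q[2],q[3],q[0]])
def go(target,yaw=None,tilt=None):
    p,R=R0(); 
    print("now",p.round(4),"tool z",R.apply([0,0,1]).round(3),"yaw y",np.degrees(np.arctan2(*R.apply([0,1,0])[[1,0]])).round(2),"shift",R.inv().apply(np.array(target)-p).round(4))
    if yaw is not None:
        y=np.radians(yaw); Y=np.array([np.cos(y),np.sin(y),0]);Z=np.array([0,0,-1.]);X=np.cross(Y,Z)
        T=Ro.from_matrix(np.stack([X,Y,Z],1))
        if tilt: T=Ro.from_rotvec([tilt,0,0])*T
        print("turn",(R.inv()*T).as_rotvec().round(4)); print("shift after turn",T.inv().apply(np.array(target)-p).round(4))
E
python3 -m inch '[[[0,0,-0.04],[0,0,0.13],1],[[0,0,-0.04],[0,0,0.13],1],[[0,0,-0.03],[0,0,0.13],1],[[0,0,0],[0,0,0.13],1],[[0,0,0],[0,0,0.13],1],[[0,0,0],[0,0,0.13],1],[[0,0,0],[0,0,0.13],1],[[0,0,0],[0,0,0.13],1]]' && python3 -m inch '[[[0,0,0],[0,0,0.13],1],[[0,0,0],[0,0,0.13],1],[[0,0,0],[0,0,0.13],1],[[0,0,0],[0,0,0.13],1],[[0,0,0],[0,0,0],1]]'
python3 -c "
from h import *
go([.582,.188,.36],-15.2)"
```

```text
time: 1.7
tool_pos: [0.1599, 0.6041, 0.3663]
tool_rot: [0.0, 0.607, 0.795, -0.0]
contact_force: [-0.6, -0.4, -0.6]
gripper_width: 0.999
grasp_force: 0.0
time: 2.2
tool_pos: [0.1599, 0.6041, 0.3663]
tool_rot: [0.0, 0.789, 0.614, -0.0]
contact_force: [0.1, -0.5, 0.4]
gripper_width: 0.999
grasp_force: 0.0
now [0.1599 0.6041 0.3663] tool z [-0. -0. -1.] yaw y -14.19 shift [-0.3     0.5112  0.0063]
turn [-0.0001  0.0001  0.0176]
shift after turn [-0.2909  0.5164  0.0063]
```

```bash
python3 -m inch '[[[-0.02,0.034,0],[0,0,0],1],[[-0.02,0.034,0],[0,0,0],1],[[-0.02,0.034,0],[0,0,0],1],[[-0.02,0.034,0],[0,0,0],1],[[-0.02,0.034,0],[0,0,0],1],[[-0.02,0.034,0],[0,0,0],1],[[-0.02,0.034,0],[0,0,0],1],[[-0.02,0.034,0],[0,0,0],1]]' && python3 -m inch '[[[-0.02,0.034,0],[0,0,0],1],[[-0.02,0.034,0],[0,0,0],1],[[-0.02,0.034,0],[0,0,0],1],[[-0.02,0.034,0],[0,0,0],1],[[-0.02,0.034,0],[0,0,0],1],[[-0.02,0.034,0],[0,0,0],1],[[-0.02,0.034,0],[0,0,0],1],[[0,0,0],[0,0,0.017],1]]'
python3 - <<'E'
from h import *
go([.5825,.1875,.261],-15.2)
im,W=cloud("wrist")
cv2.imwrite("pics/w1.png",im[:,:,::-1])
P=W.reshape(-1,3);P=P[~np.isnan(P).any(1)]
P=P[(abs(P[:,0]-.58)<.05)&(abs(P[:,1]-.187)<.1)&(abs(P[:,2]-.28)<.012)]
r=cv2.minAreaRect(P[:,:2].astype(np.float32)*1000) if len(P)>5 else None
print(len(P),r,np.median(P,0) if len(P) else 0)
E
```

```text
time: 3.0
tool_pos: [0.3852, 0.381, 0.3665]
tool_rot: [-0.0, 0.788, 0.616, 0.0]
contact_force: [0.3, 1.1, -0.2]
gripper_width: 1.001
grasp_force: 0.0
time: 3.8
tool_pos: [0.583, 0.1848, 0.3655]
tool_rot: [0.0, 0.795, 0.606, -0.001]
contact_force: [-0.8, -0.4, -0.7]
gripper_width: 0.997
grasp_force: 0.0
now [0.583  0.1848 0.3655] tool z [-0.    -0.001 -1.   ] yaw y -15.34 shift [ 0.0026 -0.0012  0.1045]
turn [-0.0001  0.0014 -0.0024]
shift after turn [ 0.0024 -0.0012  0.1045]
4400 ((581.3653564453125, 191.1682891845703), (126.25093078613281, 23.805007934570312), 74.50444030761719) [0.58329269 0.19918298 0.28010223]
```

View pics/w1.png

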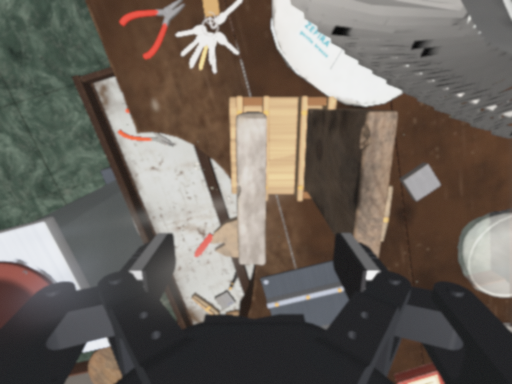

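The board's top edge (cols 238–267, rows 112–265) lies midway between the open fingers (cols ~158 and ~352), and the wrist measurement agrees with the earlier ones. Now descend and grip.

```bash
python3 -m inch '[[[0.004,-0.001,0.02],[0,0,0],1],[[0,0,0.025],[0,0,0],1],[[0,0,0.025],[0,0,0],1],[[0,0,0.02],[0,0,0],1],[[0,0,0.015],[0,0,0],1],[[0,0,0],[0,0,0],1]]' && python3 -m inch '[[[0,0,0],[0,0,0],0],[[0,0,0],[0,0,0],0],[[0,0,0],[0,0,0],0],[[0,0,0],[0,0,0],0],[[0,0,0],[0,0,0],0],[[0,0,0],[0,0,0],0],[[0,0,0],[0,0,0],0],[[0,0,0],[0,0,0],0]]'
```

```text
time: 4.45
tool_pos: [0.579, 0.1928, 0.2585]
tool_rot: [-0.001, 0.794, 0.608, -0.002]
contact_force: [-1.1, -1.0, 0.2]
gripper_width: 1.0
grasp_force: 0.0
time: 5.25
tool_pos: [0.5814, 0.1924, 0.2625]
tool_rot: [0.0, 0.794, 0.607, 0.001]
contact_force: [1.1, 0.7, 5.4]
gripper_width: 0.272
grasp_force: 60.4
```

```bash
python3 -m inch '[[[0,0,-0.01],[0,0,0],0],[[0,0,-0.015],[0,0,0],0],[[0,0,-0.02],[0,0,0],0],[[0,0,-0.02],[0,0,0],0],[[0,0,-0.015],[0,0,0],0],[[0,0,-0.01],[0,0,0],0],[[0,0,0],[0,0,0],0]]'; python3 -c "
from h import *
im,W=cloud('scene');cv2.imwrite('pics/s2.png',im[:,:,::-1])
P=W.reshape(-1,3);P=P[~np.isnan(P).any(1)]
# near end edge of board: outline between z
P=P[(abs(P[:,0]-.58)<.05)&(abs(P[:,1]-.19)<.09)&(P[:,2]>.07)&(P[:,2]<.29)]
for z in np.arange(.07,.29,.03):
  q=P[abs(P[:,2]-z)<.008]; print(z.round(2),q.min(0).round(3),q.max(0).round(3)) if len(q) else 0
go([.54,.08,.35],-15.2)"
```

```text
time: 5.95
tool_pos: [0.5812, 0.1924, 0.3532]
tool_rot: [0.001, 0.794, 0.607, 0.001]
contact_force: [-0.0, 0.4, -4.1]
gripper_width: 0.277
grasp_force: 59.5
0.1 [0.566 0.127 0.103] [0.608 0.234 0.108]
0.13 [0.556 0.126 0.122] [0.609 0.242 0.138]
0.16 [0.556 0.125 0.152] [0.61  0.247 0.168]
0.19 [0.555 0.124 0.182] [0.609 0.241 0.198]
0.22 [0.557 0.123 0.212] [0.61  0.246 0.228]
0.25 [0.555 0.125 0.242] [0.609 0.241 0.258]
0.28 [0.555 0.125 0.272] [0.61  0.245 0.288]
now [0.5808 0.1923 0.3517] tool z [ 0.  0. -1.] yaw y -15.18 shift [-0.1191 -0.01    0.0016]
turn [ 0.0004 -0.0002  0.0003]
shift after turn [-0.1191 -0.01    0.0017]
```

View pics/s2.png

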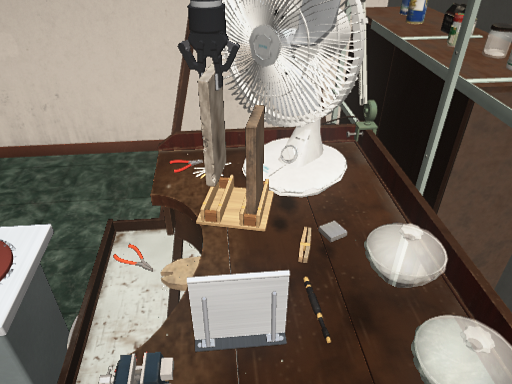

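The board hangs vertical from the gripper, foot at ~(215,185) well above the rack rails, and the slab is untouched. Next, carry it out and turn.

```bash
python3 -m inch '[[[-0.015,0,0],[0,0,0],0],[[-0.03,0,0],[0,0,0],0],[[-0.035,0,0],[0,0,0],0],[[-0.035,0,0],[0,0,0],0],[[-0.03,0,0],[0,0,0],0],[[-0.015,0,0],[0,0,0.06],0],[[0,0,0],[0,0,0.1],0],[[0,0,0],[0,0,0.12],0]]' && python3 -m inch '[[[0,0,0],[0,0,0.13],0],[[0,0,0],[0,0,0.13],0],[[0,0,0],[0,0,0.13],0],[[0,0,0],[0,0,0.13],0],[[0,0,0],[0,0,0.13],0],[[0,0,0],[0,0,0.13],0],[[0,0,0],[0,0,0.13],0],[[0,0,0],[0,0,0.1],0]]'; python3 - <<'E'
from h import *
th=.27; S=np.array([.610,-.1645,0]); yb=0.000
u=np.array([0,-np.sin(th),np.cos(th)]); n=np.array([0,np.cos(th),np.sin(th)])
foot=S+[0.005,yb,.006]; tcp=foot+.012*n+.2505*u   # board centre is ~5mm at -x of TCP
print("touch tcp",tcp.round(4))
go(tcp+[0,0,.06],-89.8,th)
for yb in (0,.005):
  from scipy.optimize import brentq
  f=lambda t:(np.array([-.064-yb,.161-.006])@np.array([-np.cos(t),-np.sin(t)]))-.005
  print(yb,"contact lean",brentq(f,-.1,.8) if f(-.1)*f(.8)<0 else (f(0),f(.4)))
E
```

```text
time: 6.8
tool_pos: [0.5378, 0.0365, 0.3497]
tool_rot: [-0.001, 0.873, 0.488, -0.001]
contact_force: [-0.0, -0.3, -3.4]
gripper_width: 0.274
grasp_force: 59.5
time: 7.6
tool_pos: [0.5379, 0.0372, 0.3496]
tool_rot: [0.0, 1.0, 0.005, -0.001]
contact_force: [-0.1, 1.1, -4.2]
gripper_width: 0.276
grasp_force: 59.5
touch tcp [ 0.615  -0.2198  0.2506]
now [0.5379 0.0372 0.3496] tool z [-0.003 -0.    -1.   ] yaw y -89.39 shift [0.0744 0.2577 0.0389]
turn [0.2703 0.0049 0.0068]
shift after turn [ 0.0761  0.2583 -0.0309]
0 contact lean 0.36175934187610015
0.005 contact lean 0.38934855996565865
```

```bash
python3 -m inch '[[[0,0,0],[0.07,0,0],0],[[0,0,0],[0.1,0,0],0],[[0,0,0],[0.1,0,0],0],[[0,0.01,0],[0,0,0],0],[[0.01,0.03,-0.004],[0,0,0],0],[[0.01,0.03,-0.004],[0,0,0],0],[[0.01,0.035,-0.004],[0,0,0],0],[[0.01,0.035,-0.004],[0,0,0],0]]' && python3 -m inch '[[[0.01,0.035,-0.004],[0,0,0],0],[[0.01,0.035,-0.004],[0,0,0],0],[[0.01,0.03,-0.004],[0,0,0],0],[[0.006,0.018,-0.003],[0,0,0],0],[[0,0,0],[0,0,0],0]]'; python3 - <<'E'
from h import *
go([.615,-.2198,.2506],-89.8,.27)
a=[]
for n in("scene","top"):
    im,W=cloud(n); a.append(im); P=W.reshape(-1,3);P=P[~np.isnan(P).any(1)]
    P=P[(abs(P[:,0]-.61)<.1)&(P[:,1]>-.30)&(P[:,1]<-.10)&(P[:,2]>.04)&(P[:,2]<.36)]
    for z in np.arange(.06,.36,.03):
        q=P[abs(P[:,2]-z)<.006]
        if len(q): print(n,z.round(2),len(q),np.percentile(q,2,axis=0).round(3),np.percentile(q,98,axis=0).round(3))
cv2.imwrite("pics/p3.png",cv2.resize(np.hstack([a[0][150:384,120:380],a[1][150:384,250:510]]),None,fx=1.5,fy=1.5)[:,:,::-1])
E
```

```text
time: 8.4
tool_pos: [0.5807, -0.1027, 0.3282]
tool_rot: [-0.133, 0.991, 0.008, -0.002]
contact_force: [0.6, 0.3, -2.7]
gripper_width: 0.274
grasp_force: 60.3
time: 8.9
tool_pos: [0.6184, -0.221, 0.3099]
tool_rot: [-0.133, 0.991, 0.006, -0.003]
contact_force: [0.0, -0.2, -4.3]
gripper_width: 0.274
grasp_force: 60.6
now [ 0.6184 -0.221   0.3099] tool z [-0.007  0.264 -0.964] yaw y -89.33 shift [-0.0031  0.0145  0.0575]
turn [0.0024 0.007  0.0078]
shift after turn [-0.0034  0.0147  0.0574]
scene 0.06 418 [ 0.529 -0.244  0.054] [ 0.691 -0.229  0.066]
scene 0.09 435 [ 0.529 -0.24   0.084] [ 0.692 -0.229  0.096]
scene 0.12 567 [ 0.529 -0.236  0.114] [ 0.691 -0.183  0.126]
scene 0.15 761 [ 0.531 -0.232  0.144] [ 0.689 -0.189  0.156]
scene 0.18 290 [ 0.555 -0.201  0.174] [ 0.676 -0.197  0.186]
scene 0.21 317 [ 0.556 -0.209  0.204] [ 0.677 -0.205  0.216]
scene 0.24 358 [ 0.556 -0.217  0.234] [ 0.678 -0.213  0.246]
scene 0.27 391 [ 0.556 -0.226  0.264] [ 0.677 -0.221  0.276]
scene 0.3 375 [ 0.556 -0.245  0.294] [ 0.678 -0.229  0.306]
scene 0.33 461 [ 0.557 -0.281  0.324] [ 0.674 -0.215  0.334]
top 0.06 18 [ 0.527 -0.226  0.054] [ 0.554 -0.224  0.065]
top 0.09 139 [ 0.531 -0.225  0.084] [ 0.673 -0.147  0.096]
top 0.12 167 [ 0.529 -0.226  0.114] [ 0.674 -0.155  0.126]
top 0.15 176 [ 0.532 -0.225  0.144] [ 0.673 -0.163  0.156]
top 0.18 183 [ 0.552 -0.186  0.174] [ 0.673 -0.171  0.186]
top 0.21 197 [ 0.557 -0.184  0.204] [ 0.674 -0.179  0.216]
top 0.24 236 [ 0.552 -0.203  0.234] [ 0.675 -0.187  0.246]
top 0.27 254 [ 0.553 -0.201  0.264] [ 0.675 -0.195  0.276]
top 0.3 239 [ 0.555 -0.208  0.294] [ 0.676 -0.194  0.306]
top 0.33 654 [ 0.554 -0.236  0.325] [ 0.676 -0.212  0.333]
```

View pics/p3.png

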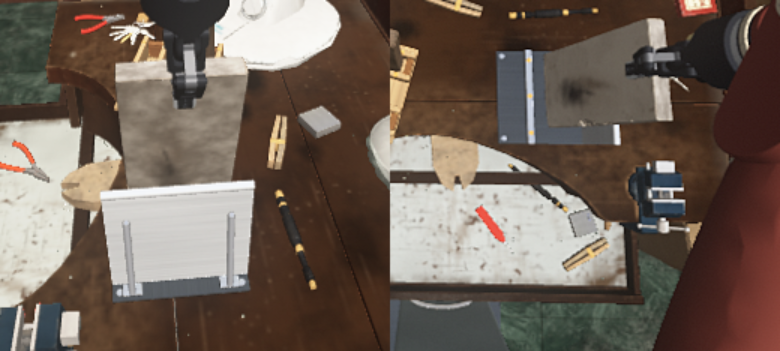

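The board is tilted in front of and clear of the plate, roughly centred, and nothing is touched. The point slices give a lean of 0.27 and a foot ~60 mm above the floor. Lowering it.

```bash
python3 -m inch '[[[-0.004,0.001,0.008],[0,0,0.007],0],[[0,0.003,0.012],[0,0,0],0],[[0,0.003,0.012],[0,0,0],0],[[0,0.003,0.012],[0,0,0],0],[[0,0.002,0.006],[0,0,0],0],[[0,0,0],[0,0,0],0]]' && python3 -m inch '[[[0,0.001,0.002],[0,0,0],0],[[0,0,0.002],[0,0,0],0],[[0,0.001,0.001],[0,0,0],0],[[0,0,0],[0,0,0],0]]'; python3 -c "
from h import *
print(manip.state()['contact_force'].round(1))
go([.611,-.2165,.2506],-89.8,.27)"
```

```text
time: 9.6
tool_pos: [0.6141, -0.2156, 0.2587]
tool_rot: [-0.135, 0.991, 0.004, -0.003]
contact_force: [-0.2, -0.2, -4.7]
gripper_width: 0.276
grasp_force: 60.4
time: 10.0
tool_pos: [0.6149, -0.2169, 0.2558]
tool_rot: [-0.134, 0.991, 0.004, -0.001]
contact_force: [0.5, -0.1, -4.1]
gripper_width: 0.272
grasp_force: 60.6
[ 0.5 -0.1 -4.1]
now [ 0.6149 -0.2169  0.2558] tool z [-0.004  0.266 -0.964] yaw y -89.51 shift [-0.0039  0.001   0.0051]
turn [0.0003 0.0039 0.0047]
shift after turn [-0.0039  0.001   0.0051]
```

Still hanging; creep down to contact.

```bash
python3 -m inch '[[[-0.003,0.0005,0.002],[0,0,0],0],[[0,0.0005,0.002],[0,0,0],0],[[0,0,0],[0,0,0],0]]'; python3 -m inch '[[[0,0.0003,0.001],[0,0,0],0],[[0,0,0],[0,0,0],0]]'
```

```text
time: 10.3
tool_pos: [0.6115, -0.2165, 0.251]
tool_rot: [-0.135, 0.991, 0.004, -0.002]
contact_force: [0.2, -0.2, -4.8]
gripper_width: 0.273
grasp_force: 60.5
time: 10.5
tool_pos: [0.6119, -0.2167, 0.2508]
tool_rot: [-0.135, 0.991, 0.004, -0.001]
contact_force: [-0.3, -0.7, -2.8]
gripper_width: 0.272
grasp_force: 60.9
```

```bash
python3 -c "
from h import *
for n in('scene','top'):
    im,W=cloud(n); P=W.reshape(-1,3);P=P[~np.isnan(P).any(1)]
    P=P[(abs(P[:,0]-.61)<.03)&(P[:,1]>-.30)&(P[:,1]<-.13)&(P[:,2]>.012)&(P[:,2]<.24)]
    for z in (.03,.06,.12,.18,.21,.23):
        q=P[abs(P[:,2]-z)<.005]
        if len(q): print(n,z,len(q),np.percentile(q[:,1],[2,50,98]).round(3))
"
```

```text
scene 0.03 111 [-0.232 -0.23  -0.229]
scene 0.06 115 [-0.232 -0.23  -0.229]
scene 0.12 140 [-0.232 -0.231 -0.229]
scene 0.18 113 [-0.212 -0.21  -0.208]
scene 0.21 117 [-0.221 -0.219 -0.217]
scene 0.23 96 [-0.239 -0.225 -0.222]
top 0.03 69 [-0.147 -0.144 -0.131]
top 0.06 43 [-0.156 -0.154 -0.152]
top 0.12 60 [-0.172 -0.17  -0.168]
top 0.18 72 [-0.189 -0.187 -0.185]
top 0.21 80 [-0.198 -0.195 -0.193]
top 0.23 52 [-0.202 -0.2   -0.198]
```

Foot is just touching, ~4 mm from the strip. Now lean it about the foot in small steps.

```bash
python3 -m inch '[[[0,0.0003,0.001],[0,0,0],0],[[0,0.005,0],[0.02,0,0],0],[[0,0.005,0],[0.02,0,0],0],[[0,0.005,0],[0.02,0,0],0],[[0,0,0],[0,0,0],0]]'; python3 -m inch '[[[0,0.0025,0],[0.01,0,0],0],[[0,0.0025,0],[0.01,0,0],0],[[0,0,0],[0,0,0],0]]'
```

```text
time: 11.1
tool_pos: [0.6124, -0.2321, 0.2464]
tool_rot: [-0.166, 0.986, 0.004, -0.001]
contact_force: [-0.4, 0.8, 5.5]
gripper_width: 0.272
grasp_force: 61.8
time: 11.4
tool_pos: [0.6125, -0.2366, 0.2451]
tool_rot: [-0.175, 0.985, 0.004, -0.0]
contact_force: [0.4, -0.7, 6.0]
gripper_width: 0.272
grasp_force: 61.9
```

```bash
python3 -c "
from h import *
go([.611,-.24,.25],-89.8,.36)
for n in('scene','top'):
    im,W=cloud(n); P=W.reshape(-1,3);P=P[~np.isnan(P).any(1)]
    P=P[(abs(P[:,0]-.61)<.03)&(P[:,1]>-.30)&(P[:,1]<-.13)&(P[:,2]>.012)&(P[:,2]<.24)]
    for z in (.03,.06,.12,.18,.21,.23):
        q=P[abs(P[:,2]-z)<.005]
        if len(q): print(n,z,len(q),np.percentile(q[:,1],[2,50,98]).round(3))
"
```

```text
now [ 0.6125 -0.2366  0.2451] tool z [-0.002  0.345 -0.939] yaw y -89.51 shift [-0.0015  0.0014 -0.0058]
turn [0.0082 0.0024 0.0045]
shift after turn [-0.0015  0.0014 -0.0058]
scene 0.03 113 [-0.232 -0.23  -0.229]
scene 0.06 119 [-0.232 -0.231 -0.229]
scene 0.12 136 [-0.232 -0.23  -0.229]
scene 0.18 100 [-0.229 -0.226 -0.224]
scene 0.21 50 [-0.239 -0.237 -0.235]
scene 0.23 66 [-0.247 -0.245 -0.242]
top 0.03 76 [-0.149 -0.146 -0.13 ]
top 0.06 57 [-0.161 -0.158 -0.155]
top 0.12 70 [-0.183 -0.18  -0.177]
top 0.18 81 [-0.204 -0.202 -0.199]
top 0.21 93 [-0.216 -0.213 -0.21 ]
top 0.23 70 [-0.223 -0.22  -0.213]
```

```bash
python3 -m inch '[[[0,0.0025,0],[0.01,0,0],0],[[0,0.0025,0],[0.01,0,0],0],[[0,0,0],[0,0,0],0]]'; python3 -m inch '[[[0,0.0015,0],[0.006,0,0],0],[[0,0,0],[0,0,0],0]]'
```

```text
time: 11.8
tool_pos: [0.6125, -0.2402, 0.2433]
tool_rot: [-0.186, 0.983, 0.004, -0.001]
contact_force: [0.1, 3.6, 7.1]
gripper_width: 0.275
grasp_force: 61.7
time: 12.0
tool_pos: [0.6126, -0.2406, 0.2427]
tool_rot: [-0.19, 0.982, 0.004, -0.001]
contact_force: [-0.6, 4.8, 6.8]
gripper_width: 0.276
grasp_force: 61.6
```

Contact with the plate is felt (+4.8 N along y). Release gently and retreat along the tool axis.

```bash
python3 -m inch '[[[0,0,0],[0,0,0],0.35],[[0,0,0],[0,0,0],0.4],[[0,0,0],[0,0,0],0.5],[[0,0,0],[0,0,0],0.6],[[0,0,0],[0,0,0],0.8],[[0,0,0],[0,0,0],0.8],[[0,0,0],[0,0,0],0.8]]' && python3 -m inch '[[[0,0,-0.01],[0,0,0],0.8],[[0,0,-0.02],[0,0,0],0.8],[[0,0,-0.03],[0,0,0],0.8],[[0,0,-0.03],[0,0,0],0.8],[[0,0,-0.03],[0,0,0],0.8],[[0,0,0],[0,0,0],0.8],[[0,0,0],[0,0,0],0.8],[[0,0,0],[0,0,0],0.8]]'; python3 - <<'E'
from h import *
a=[]
for n in("scene","top"):
    im,W=cloud(n); a.append(im); P=W.reshape(-1,3);P=P[~np.isnan(P).any(1)]
    P=P[(abs(P[:,0]-.61)<.09)&(P[:,1]>-.30)&(P[:,1]<-.13)&(P[:,2]>.012)&(P[:,2]<.27)]
    for z in (.03,.06,.12,.18,.21,.23,.26):
        q=P[abs(P[:,2]-z)<.005]
        if len(q): print(n,z,len(q),np.percentile(q[:,1],[2,50,98]).round(3),np.percentile(q[:,0],[1,99]).round(3),"slope",np.polyfit(q[:,0],q[:,1],1)[0].round(3))
    print(n,[(l,np.round(manip.look_for(n,l)[0]["point"],3)) for l in("slab_center","board_center")])
cv2.imwrite("pics/p4.png",cv2.resize(np.hstack([a[0][60:384,120:380],a[1][60:384,250:510]]),None,fx=1.5,fy=1.5)[:,:,::-1])
E
```

```text
time: 12.7
tool_pos: [0.612, -0.2419, 0.2412]
tool_rot: [-0.187, 0.982, 0.004, -0.002]
contact_force: [-0.1, 0.8, -0.3]
gripper_width: 0.8
grasp_force: 0.0
time: 13.5
tool_pos: [0.6123, -0.2855, 0.3514]
tool_rot: [-0.188, 0.982, 0.004, -0.003]
contact_force: [-0.2, 1.1, 0.3]
gripper_width: 0.794
grasp_force: 0.0
scene 0.03 325 [-0.247 -0.231 -0.229] [0.528 0.693] slope 0.001
scene 0.06 341 [-0.244 -0.231 -0.229] [0.528 0.692] slope 0.001
scene 0.12 404 [-0.236 -0.23  -0.229] [0.528 0.693] slope 0.001
scene 0.18 206 [-0.231 -0.229 -0.227] [0.549 0.673] slope 0.002
scene 0.21 226 [-0.243 -0.241 -0.239] [0.55  0.672] slope 0.004
scene 0.23 249 [-0.251 -0.249 -0.247] [0.549 0.672] slope 0.002
scene 0.26 630 [-0.254 -0.245 -0.237] [0.55  0.672] slope -0.002Traceback (most recent call last):
  File "<stdin>", line 9, in <module>
IndexError: list index out of range
```

```bash
python3 - <<'E'
from h import *
a=[manip.grab_frame(n)[0] for n in("scene","top")]
cv2.imwrite("pics/p5.png",cv2.resize(np.hstack([a[0][60:384,120:380],a[1][60:384,170:430]]),None,fx=1.5,fy=1.5)[:,:,::-1])
E
```

```text
(no output)
```

View pics/p5.png

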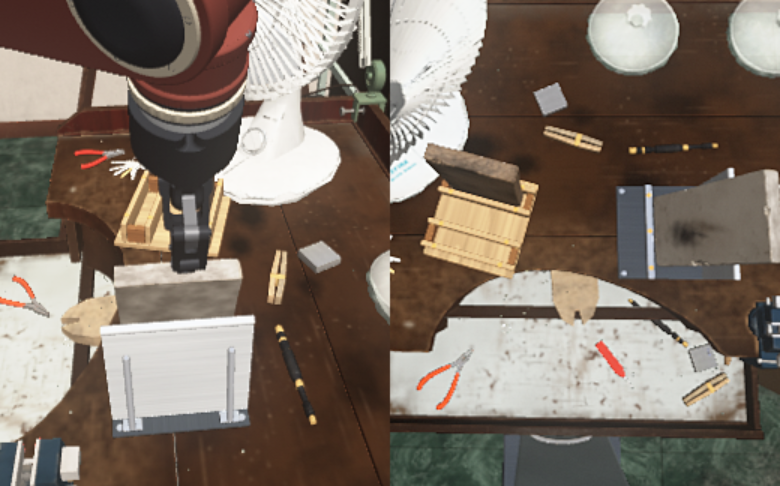

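The board leans on the plate, square and centred, with its foot at the strip (right panel, col ~653). The gripper is clear above it, the slab is still in the rack and the bystanders are where they were.

```bash
python3 -c "
from plant import manip
print(manip.job_done())"
```

```text
the job is handed in; nothing more can be done
None
```

The soldering board now stands released on the stand, leaning about 0.38 rad on the plate, square to it and about 1 mm off its middle, with its foot at the stop strip; the slab and bystanders look undisturbed in the last picture, and the job is handed in (no verdict was returned).

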